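# Slide the long bread board past the post into its bay

## Task

Put the long wooden bread board away in its bay at the back of the counter by pushing it with the fingertips: push one end to turn it so that its left end goes into the bay first, at a slant past the post, then push the other end to swing it in behind the post. It must finish lying flat inside the bay, snug against the back rail along its whole length. Never lift or tip the board, and leave the bottles, the bowl and the cup where they stand.

Things in the scene. Friction and masses are not known exactly. Their poses are not given: they have to be found in the camera images.
- board: Long narrow wooden bread board lying loose and flat, 0.2 to 0.45 kg: 260 mm long (own y), 45 wide (own x), 22 thick. Origin: centre of its underside. At yaw 0 its +y end is the left end (robot's left) and +x faces away from the robot. Slides under a light push of a few newtons. A dark disc (drawn only) marks a hanging hole near its left end.
- board_left (a point): Centre of the board's left (+y) end face, 11 mm above its underside, 130 mm from the board's centre.
- board_right (a point): Centre of the board's right (-y) end face, 11 mm above its underside, 130 mm from the board's centre.
- bay: Fixed bay of bare metal rails 30 mm high, 6 thick, open at the front. Origin: on the counter, middle of the back rail's front face; +x points away from the robot, +y left along the rail. Inner faces: back rail x=0; left rail y=+145, running forward to x=-140; right rail y=-145, forward to x=-60 (mm). Inside 290 mm long. Board home: parallel to the back rail, its centre at x=-22.5.
- post: Fixed round steel post, 22 mm diameter, 60 tall, 165 to 175 mm in front of the back rail's face, 117 to 129 mm right of the bay's middle. Origin: centre of its foot. From post to the left rail's line is shorter than the board: it cannot go in square; its left end must be deep in the back left corner, at a slant of about 40 degrees, before the right end can swing past the post.
- oil_bottle: Bystander: green glass oil bottle, 68 mm diameter, 240 mm tall, upright. Origin: centre of its foot.
- squeeze_bottle: Bystander: white plastic squeeze bottle with pointed nozzle, 62 mm diameter, 180 mm tall, upright. Origin: centre of its foot.
- sauce_bowl: Bystander: steel bowl, 100 mm across, 45 mm high, standing behind the bay. Origin: centre of its foot.
- steel_cup: Bystander: small steel cup, 60 mm across, 50 mm high, standing to the right of the bay. Origin: centre of its foot.
Mind the look-alikes: they are no part of the job. Several things look just like the post: the one meant starts farthest to the robot's right.

How it is judged:
On the way:
1. the board's left end is inside the bay, the board slanting, while its right end is still in front of the post (x of board_left in the frame of bay above -0.12 m and x of board_right in the frame of bay below -0.17 m and angle between the y axis of board and the y axis of bay, either way round above 0.2 rad), for 0.1 s.
At the end, for the whole second after the job is handed in: The board lies flat and still on the counter between the left and right rails, and both of its ends are against the back rail to within 6 mm (x of each of board_left, board_right in the frame of bay above -0.0285 m and x of board in the frame of bay below -0.018 m and y of board_left in the frame of bay below 0.148 m and y of board_right in the frame of bay above -0.148 m and angle between board's own z axis and vertical below 0.05 rad and height (world z) of board below 0.004 m and linear speed of board below 0.01 m/s); the robot touches nothing.
It fails at once if the board is lifted more than 12 mm off the counter (height (world z) of board above 0.012 m).
It fails at once if the board is tipped more than about 7 degrees (angle between board's own z axis and vertical above 0.12 rad).
It fails at once if a bottle, the bowl or the cup is shifted by more than 15 mm or tipped (distance of any of oil_bottle, squeeze_bottle, sauce_bowl, steel_cup from where it was at the start of the episode above 0.015 m or angle between any of oil_bottle, squeeze_bottle, sauce_bowl, steel_cup's own z axis and vertical above 0.2 rad).
It fails at once if the board is pushed with the arm or the gripper's body instead of the fingers (contact force between the arm and board above 3 N).
It also fails if it takes over 72 s, if anything falls off the work surface, if the arm or the gripper's body presses on something with over 40 N, if the wrist force passes 120 N, or if a joint passes its speed limit or range.

## Robot

A 7-joint arm with a two-finger parallel gripper is mounted at the origin on the work surface. World frame = base frame: x ahead of the robot, y to its left, z up, the work surface at z = 0. Lengths are in m, angles in rad, forces in N, time in s.
With the tool pointing down it reaches from about 0.425 to 0.875 m from the base axis. Payload 8.4 kg.
Tool frame: the origin (TCP) lies on the centre line of the jaws, within the pads' length; the fingertips stand 11 mm ahead of it and the grasp point (between the pads) lies 8 mm behind it; z points along the fingers, y is the line along which they close (so a half turn about z gives the same grasp; the last joint's range is limited). The gripper opens to 87 mm and grips with 3 to 60 N. Pads are 19 mm wide; open, the fingers measure 117 mm over their backs; the gripper's body (75 mm by 190 mm) begins 51 mm behind the grasp point.
Start: joints at [-0.099, 0.333, 0.04, 1.465, -0.013, 1.343, -0.059], TCP at [0.65, -0, 0.234] pointing down, gripper open.
Joint ranges: [-2.58, 2.58], [-0.38, 2.09], [-1.3, 1.39], [0.25, 2.4], [-1.5, 4.64], [0.08, 2.09], [-2.65, 2.65]. Speed limits (rad/s): [2.22, 2.22, 2.79, 2.79, 3.14, 3.14, 3.14].

## Interface

Orientations are given as a unit quaternion [x, y, z, w].
In Python, from workcell import sensors, vision, order gives the robot as it stands. The module is installed in compiled form; this text tells all that it offers.
- The arm moves only by the tool drive_tool, never from a script. Its argument "motion" is a list of rows, each a list of 3 entries, a list of its own where there are three numbers: the turn, a rotation vector about the tool's x, y, z scaled (see below), then the shift along the tool's x, y, z scaled (see below), then the closure, from 0 (fully open) to 1 (shut). In form: [[[ax, ay, az], [tx, ty, tz], claw], ...]. A call has 1 to 8 rows; each row shifts and turns the commanded pose from where the row before left it, along the tool's axes as they then stand; what a row does not reach is not made up. The controller multiplies each number of a shift by 0.05 m and each number of a turn by 45 degrees. A row lasts 1/12 s, in which the tool goes at most 41.7 mm and 7.16 degrees, less where a joint would pass 70% of its speed; a pose out of reach is approached as far as the arm can. A call with a number of a shift or a turn outside -1 to 1 is refused whole. A call with a gripper value outside its range is refused whole. The fingers move at their own pace and stop on an object; "newtons" is the grip in N (left out, the last holds). Time passes only in rows, so rows that do not move let the fingers close. It gives the time, the measured TCP pose, the force, the opening and the grip force at its end, in the units of the state.
- sensors.observe(): the state, without advancing time (a new reading comes with each control period).
- vision.read_camera(name): name is "scene" or "side" or "wrist"; returns a dict with "frame" (420x560x3 uint8, red, green, blue), "vertical_fov" (degrees; the focal length in pixels is half the picture's height over the tangent of half this angle, whatever the lens; pixels are square), "cx", "cy" (the principal point, pixels), "k1" (the pictures are not rectified: a ray, as slopes to the right and down, at radius r is drawn at 1 + k1 r^2 times it, then the intrinsics apply), "T" (4x4, takes a point from camera to world coordinates). Camera axes: x right, y down, z forward; pixel columns grow to the right and rows downward; lengths in m; the calibration is good to about 2 mm. A picture is of the moment at which its call begins. There is no depth.
- order.sign_off(): hands the job in; it is judged then, once.
The state is a dict: "time": time; "q": joint angles; "qd": joint speeds; "joint_efforts": joint torques, N m; "tcp_pos": TCP position; "ee_rot": TCP orientation; "force": force on the tool from outside, world axes, zero at the start; "wrist_torque": the same for the moment, N m; "gripper_width": opening from 0.0 (shut) to 1.0 (fully open); "gripper_force": force on a finger pad.
Only numpy, scipy, OpenCV 4.12 (cv2) and the standard library are available. Lean on these libraries where they do the work, as an engineer would, in place of code of your own. Each camera call takes 0.05 s, during which the arm holds its last target. There are 200 camera calls.

## Working session

There is one attempt and no reset: what is moved stays moved. The work goes in short steps, Python scripts to look and compute and a tool call to move; the robot and the scene stay as the last step left them, time stands still between calls to the robot, and variables do not carry over. Pictures are saved under pics/ and viewed, at most 11 in all, crops included, and the job is handed in when it is done.

Besides the shell and the picture viewer there is one more tool, called as name([rows], argument=value, ...), one row to a line, values as JSON. drive_tool: Moves the arm, as the interface text tells. Shifts and turns lie within -1 to 1; 1 stands for 0.05 m of shift or 45 degrees of turn. Its arguments: {"type":"object","properties":{"motion":{"type":"array","items":{"type":"array"}},"newtons":{"type":"number"}},"required":["motion"]}

```bash
mkdir -p pics
cat > h.py <<'E'
import numpy as np, cv2
from workcell import sensors, vision, order
def cam(n):
    c=vision.read_camera(n); return c
def ray(c,u,v):
    f=210/np.tan(np.radians(c['vertical_fov'])/2)
    d=np.array([(u-c['cx'])/f,(v-c['cy'])/f]); s=d.copy()
    for _ in range(20): s=d/(1+c['k1']*(s@s))
    T=np.array(c['T']); return T[:3,3],T[:3,:3]@np.array([s[0],s[1],1])
def plane(c,u,v,z):
    o,d=ray(c,u,v); return (o+d*(z-o[2])/d[2])
def proj(c,P):
    T=np.array(c['T']); p=T[:3,:3].T@(np.array(P)-T[:3,3]); s=p[:2]/p[2]
    f=210/np.tan(np.radians(c['vertical_fov'])/2)
    s=s*(1+c['k1']*(s@s)); return s*f+[c['cx'],c['cy']]
def save(c,n): cv2.imwrite('pics/'+n,cv2.cvtColor(c['frame'],cv2.COLOR_RGB2BGR))
E
python3 - <<'E'
from h import *
import pickle
C={n:cam(n) for n in('scene','side','wrist')}
pickle.dump(C,open('c0.pkl','wb'))
cv2.imwrite('pics/a.png',cv2.cvtColor(C['scene']['frame'],cv2.COLOR_RGB2BGR))
cv2.imwrite('pics/b.png',cv2.cvtColor(C['side']['frame'],cv2.COLOR_RGB2BGR))
for n in C: print(n,C[n]['vertical_fov'],C[n]['k1'],np.round(C[n]['T'],3).tolist())
print(sensors.observe())
E
```

```text
scene 45.47613737742125 -0.1436923271661062 [[0.619, 0.657, -0.43, 1.136], [0.785, -0.51, 0.35, -0.477], [0.011, -0.555, -0.832, 1.12], [0.0, 0.0, 0.0, 1.0]]
side 53.80092698747475 -0.019122925031064046 [[0.756, -0.487, 0.437, 0.113], [-0.654, -0.543, 0.526, -0.558], [-0.019, -0.684, -0.73, 0.79], [0.0, 0.0, 0.0, 1.0]]
wrist 58.540577193638484 0.007773448273535763 [[1.0, 0.001, -0.001, 0.649], [0.0, -0.955, -0.297, 0.082], [-0.001, 0.297, -0.955, 0.384], [0.0, 0.0, 0.0, 1.0]]
{'time': 0.15, 'q': array([-0.0992115 ,  0.33374125,  0.03988525,  1.46604661, -0.01339297,
        1.34330378, -0.05851589]), 'qd': array([-2.79521836e-04, -2.52651864e-03,  7.53325167e-05, -3.61535400e-03,
        2.41933694e-03,  1.81657518e-03, -1.72447089e-03]), 'joint_efforts': array([ 1.24259990e-03, -6.56844234e+01,  1.33660264e+00, -4.04110801e+01,
       -5.95439016e-02,  4.17590642e-02, -1.22402304e-05]), 'tcp_pos': array([ 6.49655569e-01, -2.23579229e-05,  2.32879031e-01]), 'ee_rot': array([ 7.07116511e-01,  7.07096782e-01, -4.66760559e-04, -4.02815876e-04]), 'force': array([-0.65895481, -0.1999397 , -0.32485998]), 'wrist_torque': array([ 0.01352922,  0.02476991, -0.02934896]), 'gripper_force': 0.0, 'gripper_width': 0.9979116387243736}
```

View pics/a.png

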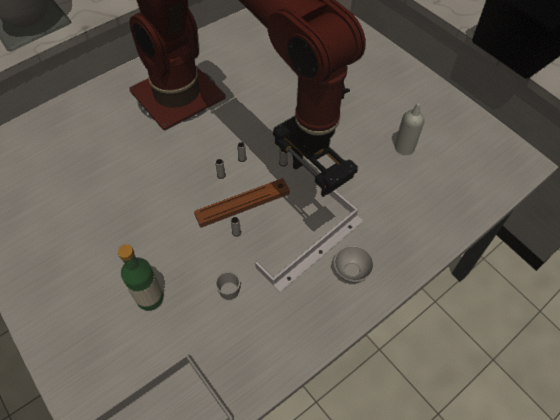

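View pics/b.png

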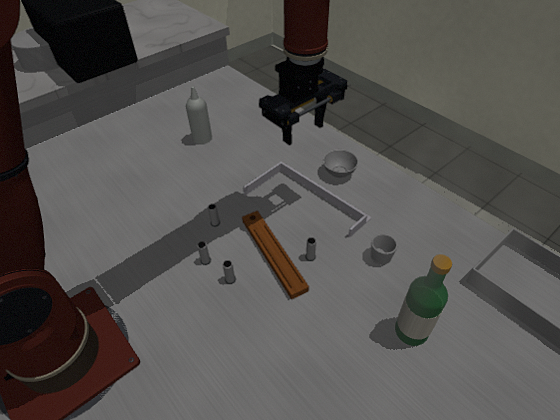

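Scene view: board runs (197,215)–(288,187) with its dark disc at the (281,186) end. The bay's back rail runs (265,275)–(357,212). The post-like things are at scene (236,227), (220,168), (241,152) and (284,157), or side (311,249), (228,271), (203,252) and (213,214). The first one should be the right-hand post near the bay mouth. I'll compute their positions and check in a crop.

Run:
```python
from h import *
import pickle
C=pickle.load(open('c0.pkl','rb'))
S,D=C['scene'],C['side']
for n,u,v,z in [('post A top',236,219,.06),('B',220,161,.06),('C',241,144,.06),('D',284,150,.06)]:print('scene',n,plane(S,u,v,z).round(3))
for n,u,v,z in [('A',311,239,.06),('B',228,263,.06),('C',203,243,.06),('D',213,206,.06)]:print('side',n,plane(D,u,v,z).round(3))
for n,c in (('scene',S),('side',D)):
    h=cv2.cvtColor(c['frame'],cv2.COLOR_RGB2HSV)
    m=((h[...,0]<20)&(h[...,1]>120)&(h[...,2]>60)).astype(np.uint8)
    x0,y0,x1,y1=(185,170,300,235) if n=='scene' else (235,205,315,300)
    M=np.zeros_like(m);M[y0:y1,x0:x1]=m[y0:y1,x0:x1]
    k=max(cv2.findContours(M,0,2)[0],key=cv2.contourArea)
    pts=np.array([plane(c,*p[0],.022)[:2] for p in k],np.float32)
    print(n,'board rect',cv2.minAreaRect(pts))
a=cv2.resize(S['frame'][130:300,180:390],None,fx=3.5,fy=3.5,interpolation=2)
b=cv2.resize(D['frame'][150:310,180:400],None,fx=3.5,fy=3.5,interpolation=2)
cv2.imwrite('pics/c.png',a[...,::-1]);cv2.imwrite('pics/d.png',b[...,::-1])
```

```text
scene post A top [ 0.544 -0.144  0.06 ]
scene B [ 0.365 -0.071  0.06 ]
scene C [0.351 0.01  0.06 ]
scene D [0.441 0.091 0.06 ]
side A [ 0.544 -0.143  0.06 ]
side B [ 0.364 -0.071  0.06 ]
side C [0.354 0.012 0.06 ]
side D [0.437 0.093 0.06 ]
scene board rect ((0.48609256744384766, -0.09937729686498642), (0.23057197034358978, 0.053761035203933716), 76.88713073730469)
side board rect ((0.4755220413208008, -0.09698404371738434), (0.23135267198085785, 0.04362959414720535), 77.04373931884766)
```

View pics/c.png

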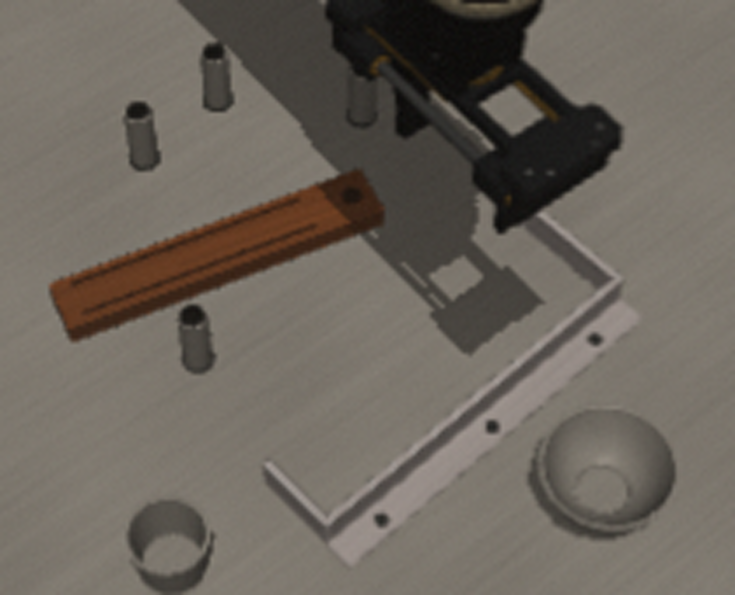

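View pics/d.png

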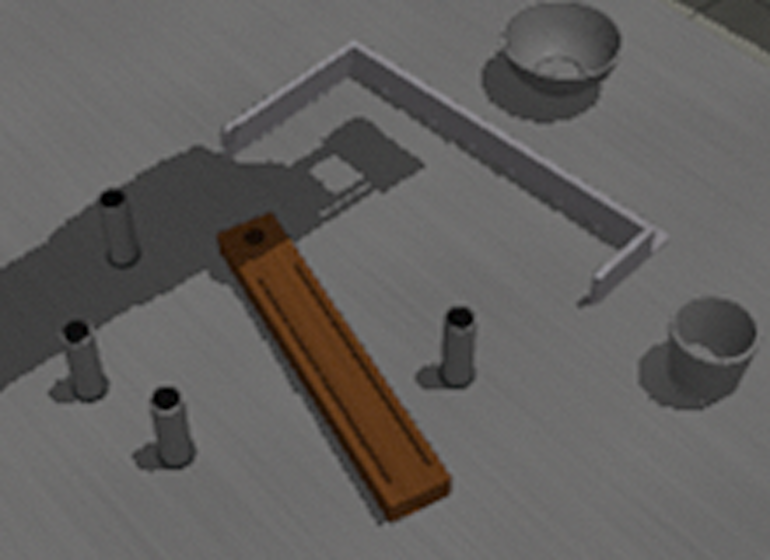

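Crops: post A, scene (236,227), is the only one on the bay's side of the board, at world (0.544,-0.144). It is farthest right (y=-0.144, against -0.071, +0.011 and +0.092), so A is the one meant. Next I compute board corners and bay corners.

Run:
```python
from h import *
import pickle
C=pickle.load(open('c0.pkl','rb'))
S,D=C['scene'],C['side']
s=lambda u,v,z:plane(S,180+(u-1.25)/3.5,130+(v-1.25)/3.5,z)[:2].round(4)
d=lambda u,v,z:plane(D,180+(u-1.25)/3.5,150+(v-1.25)/3.5,z)[:2].round(4)
print('board side LF,LN,RF,RN',d(272,213,.022),d(219,236,.022),d(450,483,.022),d(388,508,.022))
print('board scene LN,LF,RN,RF',s(361,170,.022),s(383,210,.022),s(51,286,.022),s(72,328,.022))
print('bay side back left, back right, left front, right front',d(354,44,.03),d(653,234,.03),d(225,133,.03),d(594,280,.03))
print('bay scene bl br rf',s(620,279,.03),s(327,525,.03),s(267,465,.03))
print('cup rim',s(169,540,.05),d(713,336,.05),'bowl',s(605,465,.045),d(562,42,.045))
for n,z in(('squeeze',.18),('oil',.24)):pass
print('squeeze base',plane(S,407,152,0),plane(D,202,141,0)); print('oil',plane(S,149,303,0),plane(D,413,338,0))
```

```text
board side LF,LN,RF,RN [0.5297 0.0377] [0.4871 0.0454] [ 0.4685 -0.2153] [ 0.4279 -0.2031]
board scene LN,LF,RN,RF [0.4936 0.0459] [0.5343 0.0354] [ 0.4363 -0.205 ] [ 0.4772 -0.2128]
bay side back left, back right, left front, right front [0.6921 0.1338] [ 0.7136 -0.1647] [0.551  0.1208] [ 0.651  -0.1661]
bay scene bl br rf [0.697  0.1324] [ 0.722  -0.1639] [ 0.6599 -0.1688]
cup rim [ 0.6737 -0.2598] [ 0.6589 -0.26  ] bowl [0.8099 0.0106] [0.8043 0.0115]
squeeze base [0.62815961 0.40610896 0.        ] [0.59903473 0.40434588 0.        ]
oil [ 0.57740449 -0.43046777  0.        ] [ 0.55506666 -0.43315406  0.        ]
```

Bay frame is about (0.702,-0.0155) with yaw +4.5°. The board's centre is (0.482,-0.084), with its left end forward by 13° in world. First I go behind the left end and push it forward to about 43° of slant.

drive_tool([
  [[0, 0, 0], [0.09, -0.495, 0.3], 1],
  [[0, 0, 0], [0.09, -0.495, 0.3], 1],
  [[0, 0, 0], [0.09, -0.495, 0.3], 1],
  [[0, 0, 0], [0.09, -0.495, 0.3], 1],
  [[0, 0, 0], [0.09, -0.495, 0.3], 1],
  [[0, 0, 0], [0.09, -0.495, 0.3], 1],
  [[0, 0, 0], [0.09, -0.495, 0.3], 1],
  [[0, 0, 0], [0.09, -0.495, 0.3], 1],
], newtons=20)

```text
time: 0.82
tcp_pos: [0.4505, 0.0361, 0.1127]
ee_rot: [0.707, 0.707, -0.0, -0.0]
force: [-0.4, 0.5, 0.6]
gripper_width: 0.477
gripper_force: 0.0
```

drive_tool([
  [[0, 0, 0], [0, 0, 0.4], 1],
  [[0, 0, 0], [0, 0, 0.5], 1],
  [[0, 0, 0], [0, 0, 0.5], 1],
  [[0, 0, 0], [0, 0, 0.3], 1],
  [[0, 0, 0], [0, 0, 0.2], 1],
  [[0, 0, 0], [0, 0, 0], 1],
])

```text
time: 1.32
tcp_pos: [0.4505, 0.0358, 0.0168]
ee_rot: [0.707, 0.707, -0.001, -0.001]
force: [-0.1, -0.2, 0.6]
gripper_width: 0.046
gripper_force: 0.0
```

drive_tool([
  [[0, 0, 0], [-0.02, 0.25, 0], 1],
  [[0, 0, 0], [-0.03, 0.2, 0], 1],
  [[0, 0, 0], [-0.05, 0.25, 0], 1],
  [[0, 0, 0], [-0.06, 0.25, 0], 1],
  [[0, 0, 0], [-0.07, 0.25, 0], 1],
  [[0, 0, 0], [-0.08, 0.25, 0], 1],
  [[0, 0, 0], [-0.09, 0.2, 0], 1],
  [[0, 0, 0], [-0.1, 0.2, 0], 1],
])

```text
time: 1.98
tcp_pos: [0.5457, 0.0109, 0.0192]
ee_rot: [0.707, 0.707, 0.0, 0.0]
force: [-1.4, 1.7, 0.9]
gripper_width: 0.007
gripper_force: 0.8
```

drive_tool([
  [[0, 0, 0], [0.1, -0.3, 0], 1],
  [[0, 0, 0], [0.1, -0.3, -0.4], 1],
  [[0, 0, 0], [0, 0, -0.8], 1],
  [[0, 0, 0], [0, 0, -0.8], 0.6],
  [[0, 0, 0], [0, 0, -0.8], 0.6],
])

```text
time: 2.4
tcp_pos: [0.5142, 0.0206, 0.1607]
ee_rot: [0.707, 0.707, -0.0, -0.0]
force: [1.7, 0.5, 0.1]
gripper_width: 0.086
gripper_force: 0.0
```

```bash
cat >> h.py <<'E'
O=np.array([.702,-.0155]); A=np.radians(4.5); R=np.array([[np.cos(A),-np.sin(A)],[np.sin(A),np.cos(A)]])
tobay=lambda p:R.T@(np.array(p)-O)
def board(n,name=None):
    c=cam(n); h=cv2.cvtColor(c['frame'],cv2.COLOR_RGB2HSV)
    m=((h[...,0]<20)&(h[...,1]>120)&(h[...,2]>30)).astype(np.uint8)
    yy,xx=np.mgrid[:420,:560]
    cs=[k for k in cv2.findContours(m,0,2)[0] if cv2.contourArea(k)>150]
    for k in cs:
        if name is None: pass
        P=np.array([plane(c,*p[0],.022)[:2] for p in k],np.float32)
        (x,y),(w,l),a=cv2.minAreaRect(P)
        if .3<x<.8 and -.35<y<.2 and max(w,l)>.12:
            b=cv2.boxPoints(((x,y),(w,l),a)); b=b[np.argsort(-(b@[.5,.85]))]
            L,Rr=b[:2].mean(0),b[2:].mean(0)
            print(n,'sz',round(w,3),round(l,3),'L',L.round(4),'R',Rr.round(4),'bayL',tobay(L).round(4),'bayR',tobay(Rr).round(4),'slant_bay',round(np.degrees(np.arctan2(*(tobay(L)-tobay(Rr)))),1))
    if name: save(c,name)
    return c
E
python3 -c "
from h import *
board('scene','e.png');board('side','f.png')"
```

```text
scene sz 0.256 0.055 L [ 0.5968 -0.0014] R [ 0.4355 -0.2002] bayL [-0.1038  0.0224] bayR [-0.2802 -0.1633] slant_bay 43.5
side sz 0.269 0.044 L [0.5884 0.0055] R [ 0.419  -0.2035] bayL [-0.1116  0.0299] bayR [-0.2968 -0.1652] slant_bay 43.5
```

View pics/f.png

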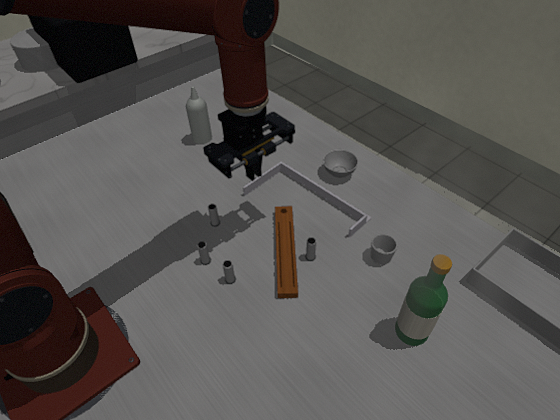

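The board now slants 43.5° in the bay frame, with left end at (-0.108,0.026) and right end at (-0.288,-0.164), clear of the post. Next I go behind the right end with the two fingertips side by side, turned 39°.

drive_tool([
  [[0, 0, 0], [-0.7, -0.3, 0], 0.8],
  [[0, 0, 0], [-0.7, -0.3, 0], 0.8],
  [[0, 0, 0], [-0.7, -0.3, 0], 0.8],
  [[0, 0, 0], [-0.7, -0.3, 0], 0.8],
  [[0, 0, 0], [-0.7, -0.3, 0], 0.8],
  [[0, 0, 0], [-0.7, -0.3, 0], 0.8],
  [[0, 0, 0], [-0.7, -0.3, 0], 0.8],
  [[0, 0, 0], [0, 0, 0], 0.8],
])

```text
time: 3.17
tcp_pos: [0.4061, -0.2312, 0.1591]
ee_rot: [0.71, 0.704, -0.001, 0.001]
force: [-0.5, -0.7, 0.7]
gripper_width: 0.2
gripper_force: 0.0
```

drive_tool([
  [[0, 0, 0.144], [0, 0, 0.3], 0.8],
  [[0, 0, 0.144], [0, 0, 0.3], 0.8],
  [[0, 0, 0.144], [0, 0, 0.3], 0.8],
  [[0, 0, 0.144], [0, 0, 0.3], 0.8],
  [[0, 0, 0.144], [0, 0, 0.2], 0.8],
  [[0, 0, 0.144], [0, 0, 0.2], 0.8],
  [[0, 0, 0], [0, 0, 0], 0.8],
])

```text
time: 3.75
tcp_pos: [0.4086, -0.2238, 0.0771]
ee_rot: [0.903, 0.429, -0.001, -0.001]
force: [-0.9, 0.4, 0.2]
gripper_width: 0.202
gripper_force: 0.0
```

drive_tool([
  [[0, 0, 0], [0, 0, 0.4], 0.8],
  [[0, 0, 0], [0, 0, 0.4], 0.8],
  [[0, 0, 0], [0, 0, 0.25], 0.8],
  [[0, 0, 0], [0, 0, 0.15], 0.8],
  [[0, 0, 0], [0, 0, 0], 0.8],
])

```text
time: 4.17
tcp_pos: [0.4089, -0.2238, 0.0178]
ee_rot: [0.902, 0.433, -0.001, -0.001]
force: [-1.2, 0.6, 0.9]
gripper_width: 0.199
gripper_force: 0.0
```

drive_tool([
  [[0, 0, 0], [0.2, 0, 0], 0.8],
  [[0, 0, 0], [0.15, 0, 0], 0.8],
  [[0, 0, 0], [0.2, 0, 0], 0.8],
  [[0, 0, 0], [0.25, 0, 0], 0.8],
  [[0, 0, 0], [0.25, 0, 0], 0.8],
  [[0, 0, 0], [0.25, 0, 0], 0.8],
  [[0, 0, 0], [0.2, 0, 0], 0.8],
  [[0, 0, 0], [0.1, 0, 0], 0.8],
])

```text
time: 4.83
tcp_pos: [0.4611, -0.1602, 0.019]
ee_rot: [0.902, 0.432, 0.0, 0.0]
force: [-2.8, -3.0, 3.1]
gripper_width: 0.203
gripper_force: 1.8
```

```bash
python3 -c "
from h import *
board('scene','g.png');board('side','g2.png')"
```

```text
scene sz 0.248 0.055 L [0.6335 0.0472] R [ 0.4782 -0.1461] bayL [-0.0634  0.0679] bayR [-0.2334 -0.1126] slant_bay 43.3
```

View pics/g2.png

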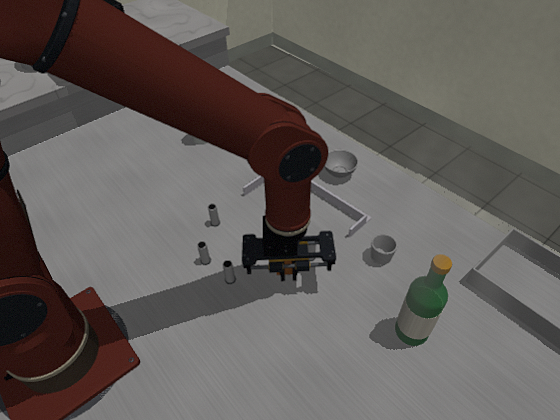

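The board advances straight, with slant held at 43.3°; in the side view the gripper hides it. I continue along its axis.

drive_tool([
  [[0, 0, 0], [0.15, 0, 0], 0.8],
  [[0, 0, 0], [0.2, 0, 0], 0.8],
  [[0, 0, 0], [0.2, 0, 0], 0.8],
  [[0, 0, 0], [0.2, 0, 0], 0.8],
  [[0, 0, 0], [0.2, 0, 0], 0.8],
  [[0, 0, 0], [0.15, 0, 0], 0.8],
  [[0, 0, 0], [0.1, 0, 0], 0.8],
  [[0, 0, 0], [0, 0, 0], 0.8],
])

```text
time: 5.6
tcp_pos: [0.4982, -0.1136, 0.0185]
ee_rot: [0.902, 0.432, 0.0, -0.0]
force: [-0.3, -0.6, -0.2]
gripper_width: 0.2
gripper_force: 0.0
```

```bash
python3 -c "
from h import *
c=board('scene','h0.png')
cv2.imwrite('pics/h.png',cv2.resize(c['frame'][130:300,180:390],None,fx=3.5,fy=3.5,interpolation=2)[...,::-1])"
```

```text
scene sz 0.245 0.055 L [0.6711 0.0941] R [ 0.5178 -0.0965] bayL [-0.0222  0.1117] bayR [-0.19   -0.0663] slant_bay 43.3
scene sz 0.101 0.165 L [0.3599 0.0243] R [ 0.3091 -0.0633] bayL [-0.338   0.0665] bayR [-0.3955 -0.0168] slant_bay 34.6
```

View pics/h.png

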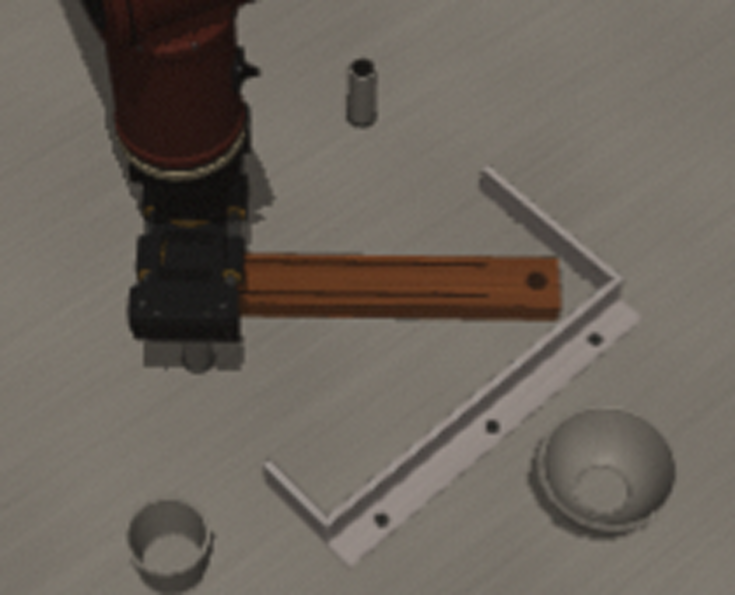

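The left end is within about 12 mm of the back and left rails, at disc (537,280) in the crop. I push the last bit into the corner.

drive_tool([
  [[0, 0, 0], [0.08, 0, 0], 0.8],
  [[0, 0, 0], [0.08, 0, 0], 0.8],
  [[0, 0, 0], [0.08, 0, 0], 0.8],
  [[0, 0, 0], [0.06, 0, 0], 0.8],
  [[0, 0, 0], [0, 0, 0], 0.8],
])

```text
time: 6.07
tcp_pos: [0.5072, -0.1026, 0.0186]
ee_rot: [0.902, 0.432, 0.0, -0.0]
force: [1.3, 0.7, -0.7]
gripper_width: 0.201
gripper_force: 0.0
```

```bash
python3 -c "
from h import *
c=board('scene','i0.png')"
```

```text
scene sz 0.249 0.053 L [0.6787 0.1069] R [ 0.526  -0.0895] bayL [-0.0136  0.1238] bayR [-0.1813 -0.06  ] slant_bay 42.4
scene sz 0.101 0.167 L [0.3715 0.0381] R [ 0.3179 -0.0477] bayL [-0.3253  0.0794] bayR [-0.3854 -0.002 ] slant_bay 36.5
```

drive_tool([
  [[0, 0, 0], [-0.4, 0, 0], 0.8],
  [[0, 0, 0], [0, 0, -0.6], 0.8],
  [[0, 0, 0], [0, 0, -0.6], 1],
  [[0, 0, 0], [0.54, -0.54, 0], 1],
  [[0, 0, 0], [0.54, -0.54, 0], 1],
  [[0, 0, 0], [0, 0, 0], 1],
])

```text
time: 6.62
tcp_pos: [0.486, -0.036, 0.0792]
ee_rot: [0.901, 0.434, 0.001, -0.001]
force: [0.0, -0.0, -0.6]
gripper_width: 0.025
gripper_force: 0.0
```

drive_tool([
  [[0, 0, 0], [0, 0, 0.5], 1],
  [[0, 0, 0], [0, 0, 0.4], 1],
  [[0, 0, 0], [0, 0, 0.3], 1],
  [[0, 0, 0], [0, 0, 0], 1],
])

```text
time: 6.95
tcp_pos: [0.4839, -0.0429, 0.0159]
ee_rot: [0.902, 0.432, -0.002, -0.001]
force: [-0.5, -0.9, 0.0]
gripper_width: 0.004
gripper_force: 0.0
```

```bash
python3 -c "
from h import *
c=board('scene','j0.png')
cv2.imwrite('pics/j.png',cv2.resize(c['frame'][130:300,180:390],None,fx=3.5,fy=3.5,interpolation=2)[...,::-1])
s=sensors.observe();print(tobay(s['tcp_pos'][:2]),s['tcp_pos'])"
```

```text
scene sz 0.257 0.053 L [0.6789 0.1071] R [ 0.5213 -0.0955] bayL [-0.0134  0.124 ] bayR [-0.1864 -0.0656] slant_bay 42.4
[-0.21862145 -0.01041667] [ 0.48486977 -0.0430374   0.01746451]
```

View pics/j.png

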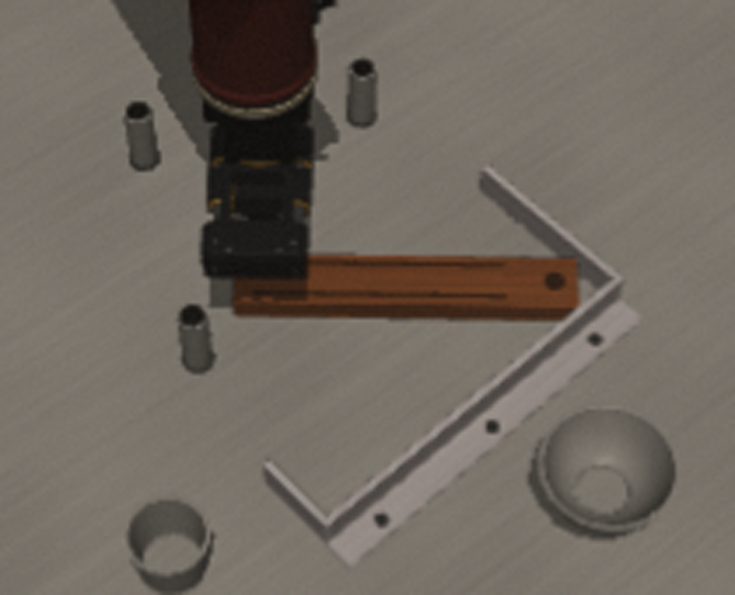

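The board lies at a slant with its left end in the back-left corner and its right end clear left of the post (crop (195,340)). Now I swing the right end in, turning the tool with it.

drive_tool([
  [[0, 0, 0], [0, 0.25, 0], 1],
  [[0, 0, -0.05], [0, 0.25, 0], 1],
  [[0, 0, -0.07], [-0.02, 0.25, 0], 1],
  [[0, 0, -0.07], [-0.04, 0.25, 0], 1],
  [[0, 0, -0.07], [-0.05, 0.25, 0], 1],
  [[0, 0, -0.07], [-0.06, 0.25, 0], 1],
  [[0, 0, -0.07], [-0.07, 0.25, 0], 1],
  [[0, 0, 0], [0, 0, 0], 1],
])

```text
time: 7.67
tcp_pos: [0.5565, -0.1033, 0.0202]
ee_rot: [0.823, 0.567, 0.001, 0.002]
force: [-0.3, 0.5, -0.1]
gripper_width: 0.007
gripper_force: 0.0
```

```bash
python3 -c "
from h import *
c=board('scene','k0.png')
cv2.imwrite('pics/k.png',cv2.resize(c['frame'][130:300,180:390],None,fx=3.5,fy=3.5,interpolation=2)[...,::-1])
s=sensors.observe();print(tobay(s['tcp_pos'][:2]),s['tcp_pos'])"
```

```text
scene sz 0.259 0.053 L [0.6579 0.1118] R [ 0.5908 -0.1384] bayL [-0.0339  0.1304] bayR [-0.1205 -0.1138] slant_bay 19.5
[-0.1530901  -0.07491951] [ 0.55525994 -0.10219987  0.01979038]
```

View pics/k.png

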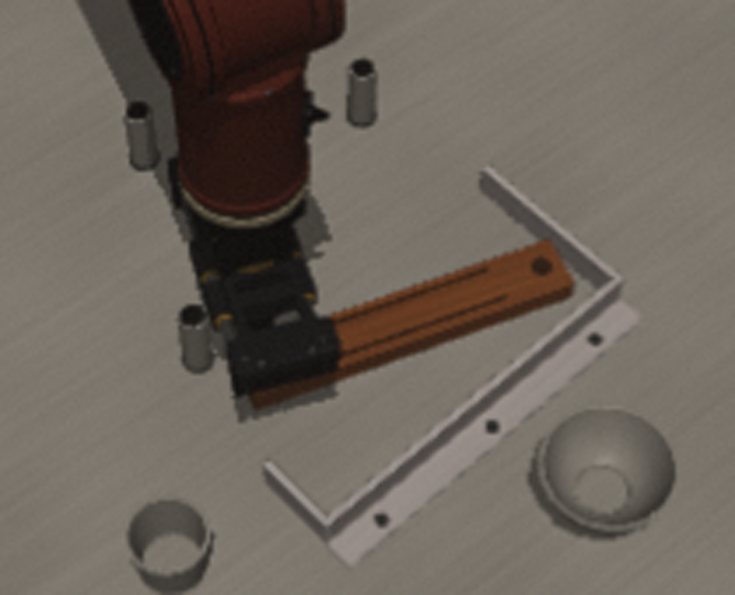

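The board is past the post (slant 19.5°) and its right end clears the right rail. I continue the swing.

drive_tool([
  [[0, 0, -0.08], [0, 0.2, 0], 1],
  [[0, 0, -0.08], [0, 0.25, 0], 1],
  [[0, 0, -0.08], [0, 0.25, 0], 1],
  [[0, 0, -0.08], [0, 0.25, 0], 1],
  [[0, 0, -0.08], [0, 0.2, 0], 1],
  [[0, 0, -0.08], [0, 0.2, 0], 1],
  [[0, 0, -0.08], [0, 0.15, 0], 1],
  [[0, 0, 0], [0, 0, 0], 1],
])

```text
time: 8.38
tcp_pos: [0.6278, -0.1143, 0.0192]
ee_rot: [0.679, 0.734, 0.0, 0.0]
force: [-1.0, 0.4, -0.3]
gripper_width: 0.007
gripper_force: 0.0
```

```bash
python3 -c "
from h import *
c=board('scene','l0.png')
cv2.imwrite('pics/l.png',cv2.resize(c['frame'][130:300,180:390],None,fx=3.5,fy=3.5,interpolation=2)[...,::-1])
s=sensors.observe();print(tobay(s['tcp_pos'][:2]),s['tcp_pos'])"
```

```text
scene sz 0.048 0.166 L [0.6377 0.1206] R [ 0.6575 -0.0443] bayL [-0.0534  0.1408] bayR [-0.0466 -0.0252] slant_bay -2.3
[-0.08246502 -0.09257538] [ 0.62705257 -0.11426014  0.01904119]
```

View pics/l.png

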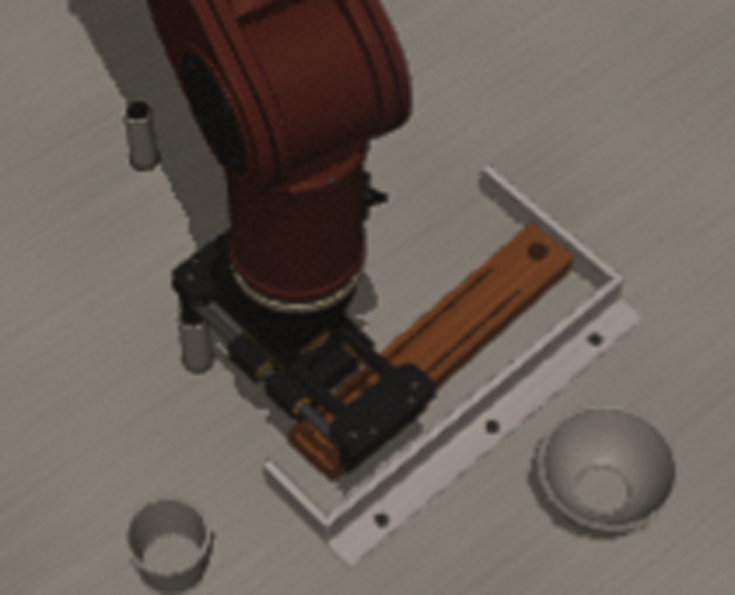

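The board is parallel to the rail, about 25 mm off it. I'll straddle its middle with the open fingers turned along the rail and push both halves home together.

drive_tool([
  [[0, 0, 0], [0, -0.4, 0], 1],
  [[0, 0, 0], [0, 0, -0.7], 1],
  [[0, 0, 0], [0, 0, -0.7], 0.3],
  [[0, 0, 0], [0.65, 0, 0], 0],
  [[0, 0, 0], [0.65, 0, 0], 0],
  [[0, 0, 0], [0.65, 0, 0], 0],
  [[0, 0, 0.154], [0, 0, 0], 0],
  [[0, 0, 0.154], [0, 0, 0], 0],
])

```text
time: 9.1
tcp_pos: [0.5986, -0.0156, 0.0891]
ee_rot: [0.765, 0.644, 0.001, -0.0]
force: [0.0, -1.1, 0.4]
gripper_width: 0.374
gripper_force: 0.0
```

drive_tool([
  [[0, 0, 0.154], [0, 0, 0], 0],
  [[0, 0, 0.154], [0, 0, 0], 0],
  [[0, 0, 0.154], [0, 0, 0], 0],
  [[0, 0, 0.154], [0, 0, 0], 0],
  [[0, 0, 0.154], [0, 0, 0], 0],
  [[0, 0, 0.154], [0, 0, 0], 0],
  [[0, 0, 0.154], [0, 0, 0], 0],
  [[0, 0, 0.154], [0, 0, 0], 0],
])

```text
time: 9.77
tcp_pos: [0.5987, -0.0186, 0.0889]
ee_rot: [0.977, 0.212, 0.0, -0.0]
force: [0.3, 0.3, -0.4]
gripper_width: 0.957
gripper_force: 0.0
```

drive_tool([
  [[0, 0, 0.154], [0, 0, 0], 0],
  [[0, 0, 0.154], [0, 0, 0], 0],
  [[0, 0, 0.154], [0, 0, 0], 0],
  [[0, 0, 0], [0, 0, 0], 0],
])

```text
time: 10.1
tcp_pos: [0.5988, -0.0186, 0.0888]
ee_rot: [0.999, 0.032, 0.0, -0.0]
force: [-0.4, -0.1, -0.3]
gripper_width: 0.996
gripper_force: 0.0
```

```bash
python3 -c "
from h import *
c=board('scene');board('side');
s=sensors.observe();print(tobay(s['tcp_pos'][:2]),s['tcp_pos'],s['ee_rot'])"
```

```text
scene sz 0.048 0.263 L [0.6376 0.1206] R [ 0.669 -0.14 ] bayL [-0.0535  0.1408] bayR [-0.0426 -0.1216] slant_bay -2.4
side sz 0.057 0.266 L [0.6241 0.1223] R [ 0.6556 -0.1416] bayL [-0.0668  0.1435] bayR [-0.0561 -0.1221] slant_bay -2.3
[-0.10293448  0.00500043] [ 0.59899051 -0.01859113  0.08880878] [ 9.99272728e-01  3.81313814e-02  4.62421506e-05 -1.03578027e-04]
```

drive_tool([
  [[0, 0, 0], [-0.12, 0, 0.4], 0],
  [[0, 0, 0], [0, 0, 0.5], 0],
  [[0, 0, 0], [0, 0, 0.35], 0],
  [[0, 0, 0], [0, 0, 0.18], 0],
  [[0, 0, 0], [0, 0, 0], 0],
])

```text
time: 10.62
tcp_pos: [0.5918, -0.0193, 0.0151]
ee_rot: [0.999, 0.038, -0.002, -0.0]
force: [-1.0, -1.0, 0.6]
gripper_width: 1.0
gripper_force: 0.0
```

drive_tool([
  [[0, 0, 0], [0.15, 0, 0], 0],
  [[0, 0, 0], [0.15, 0, 0], 0],
  [[0, 0, 0], [0.15, 0, 0], 0],
  [[0, 0, 0], [0.15, 0, 0], 0],
  [[0, 0, 0], [0.12, 0, 0], 0],
  [[0, 0, 0], [0.1, 0, 0], 0],
  [[0, 0, 0], [0.1, 0, 0], 0],
  [[0, 0, 0], [0.05, 0, 0], 0],
])

```text
time: 11.28
tcp_pos: [0.6424, -0.0157, 0.017]
ee_rot: [0.999, 0.037, -0.0, 0.0]
force: [-3.4, 0.4, 2.6]
gripper_width: 1.001
gripper_force: 1.8
```

```bash
python3 -c "
from h import *
c=board('scene');board('side');
s=sensors.observe();print(tobay(s['tcp_pos'][:2]),s['tcp_pos'],s['force'])"
```

```text
scene sz 0.044 0.263 L [0.6668 0.1221] R [ 0.6882 -0.1396] bayL [-0.0243  0.1399] bayR [-0.0235 -0.1226] slant_bay -0.2
[-0.05933733  0.00441998] [ 0.6424988  -0.0157492   0.01697762] [-1.47282762 -1.10964786  0.59915264]
```

drive_tool([
  [[0, 0, 0], [0.04, 0, 0], 0],
  [[0, 0, 0], [0.04, 0, 0], 0],
  [[0, 0, 0], [0.04, 0, 0], 0],
  [[0, 0, 0], [0.04, 0, 0], 0],
])

```text
time: 11.72
tcp_pos: [0.6463, -0.0156, 0.0167]
ee_rot: [0.999, 0.037, -0.004, -0.0]
force: [-25.2, -2.1, 20.0]
gripper_width: 0.999
gripper_force: 12.5
```

Firm contact with the rail (25 N). I back off, lift and check.

drive_tool([
  [[0, 0, 0], [-0.1, 0, 0], 0],
  [[0, 0, 0], [-0.4, 0, 0], 0],
  [[0, 0, 0], [-0.4, 0, 0], 0],
  [[0, 0, 0], [0, 0, -0.7], 0],
  [[0, 0, 0], [-0.5, 0, -0.5], 0],
  [[0, 0, 0], [-0.5, 0, -0.5], 0],
  [[0, 0, 0], [-0.3, 0, -0.3], 0],
  [[0, 0, 0], [0, 0, 0], 0],
])

```text
time: 12.38
tcp_pos: [0.5401, -0.0237, 0.1208]
ee_rot: [0.999, 0.036, 0.003, -0.0]
force: [1.2, 0.2, 0.0]
gripper_width: 0.998
gripper_force: 0.0
```

```bash
python3 -c "
from h import *
c=board('scene');d=board('side');s=board('wrist')
a=cv2.resize(c['frame'][150:290,230:370],(560,560),interpolation=2)
b=cv2.resize(d['frame'][140:280,230:390],(640,560),interpolation=2)
cv2.imwrite('pics/m.png',cv2.resize(np.hstack([a,b]),(800,373))[...,::-1])"
```

```text
scene sz 0.039 0.262 L [0.6697 0.1221] R [ 0.6905 -0.1393] bayL [-0.0214  0.1397] bayR [-0.0212 -0.1225] slant_bay -0.0
side sz 0.057 0.151 L [0.6697 0.0093] R [ 0.6814 -0.1412] bayL [-0.0303  0.0272] bayR [-0.0304 -0.1237] slant_bay 0.0
wrist sz 0.019 0.163 L [ 0.3946 -0.0089] R [ 0.4081 -0.1711] bayL [-0.3059  0.0307] bayR [-0.3052 -0.1321] slant_bay -0.2
wrist sz 0.02 0.258 L [0.6539 0.1229] R [ 0.673 -0.134] bayL [-0.0371  0.1417] bayR [-0.0382 -0.1159] slant_bay 0.2
```

View pics/m.png

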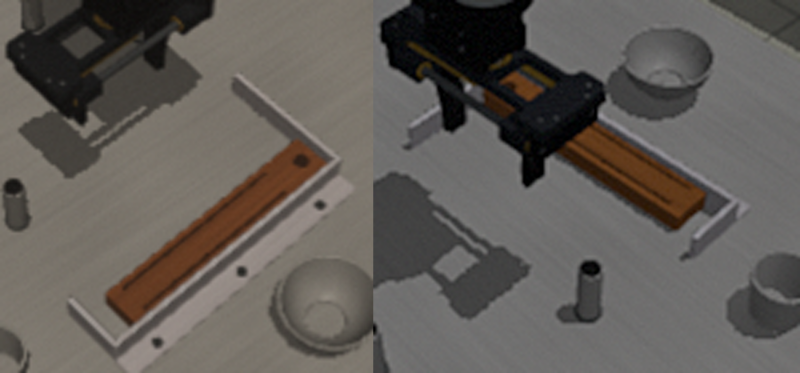

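The board lies flat and flush along the back rail, (108,300)–(320,150) in the left half of the picture. It is parallel to within 0.2° and the gripper is clear, so I hand in.

```bash
python3 -c "
from workcell import order
print(order.sign_off())"
```

```text
the job is handed in; nothing more can be done
None
```

The bread board is in its bay, flat and parallel to the back rail to within about 0.2° in the last pictures. I pushed it there with the fingertips in about 12.5 s and handed the job in; the interface gave no verdict.

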